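# Fetch the drilling template from the drying box and hang it on the jig pins

## Robot

A 6-joint arm with a two-finger parallel gripper is mounted at the origin on a cart in front of the work surface, level with it; the furniture and walls round the work are solid. World frame = base frame: x ahead of the robot, y to its left, z up, the work surface at z = 0. Lengths are in m, angles in degrees, forces in N, time in s.
With the tool pointing down it reaches from about 0.25 to 0.725 m from the base axis. Payload 4 kg.
Tool frame: the origin (TCP) lies on the centre line of the jaws, within the pads' length; the fingertips stand 8 mm ahead of it and the grasp point (between the pads) lies 11 mm behind it; z points along the fingers, y is the line along which they close (so a half turn about z gives the same grasp; the last joint's range is limited). The gripper opens to 85 mm and grips with 20 to 120 N. Pads are 22 mm wide; open, the fingers measure 114 mm over their backs; the gripper's body (76 mm by 85 mm) begins 54 mm behind the grasp point. The pads swing forward as they close: fully open they stand 13 mm farther back than shut.
Start: joints at [77.12, 13.785, 0.286, 76.501, 0, 90], TCP at [0.111, 0.487, 0.239] pointing down, gripper open.
Joint ranges: [-155.79, 155.79], [-60.16, 107.12], [-62.33, 73.08], [-114, 123.19], [-81.49, 82.49], [-180, 180]. Speed limits (degrees/s): [159.86, 159.86, 180, 180, 180, 180].

## Interface

Orientations are given as [roll, pitch, yaw] about the fixed x, y, z axes, in that order (R = Rz(yaw) Ry(pitch) Rx(roll)).
In Python, from rig import r gives the robot as it stands.
- The arm moves only by the shell command python3 -m handwheel 'ROWS' [FORCE]. ROWS is JSON, a list of rows, each a list of 7 numbers: the shift along the world's x, y, z in units of 1 m (1.0 is 1 m), then the turn, a rotation vector about the world's x, y, z in units of 90 degrees (1.0 is 90 degrees), then the opening, from -1 (shut) to 1 (fully open), so that 0 is half open. A call has exactly 5 rows; each row is the pose to reach, as a shift and turn from the pose commanded when the call began; what a row does not reach only later rows make up. A row lasts 1/12 s, in which the tool goes at most 41.7 mm and 7.16 degrees, less where a joint would pass 70% of its speed; a pose out of reach is approached as far as the arm can. A call with a number of a shift or a turn outside -1 to 1 is refused whole. A call with a gripper value outside its range is refused whole. The fingers move at their own pace and stop on an object; FORCE is the grip in N (left out, the last holds). Time passes only in rows, so rows that repeat a pose let the fingers close, or fill a call up. It gives the time, the measured TCP pose, the force, the opening and the grip force at its end, in the units of the state.
- r.get_obs(): the state, without advancing time (a new reading comes with each control period).
- r.get_image(name): name is "scene" or "top"; returns the picture (420x560x3 uint8, red, green, blue); there is no depth.
- r.get_calibration(name): a dict with "camera_matrix" (3x3 intrinsics, pixels), "R" (3x3) and "t" (3): a world point X has camera coordinates R X + t. Camera axes: x right, y down, z forward; pixel columns grow to the right and rows downward; lengths in m; the calibration is good to about 2 mm. A picture is of the moment at which its call begins. get_calibration takes no time and is no camera call.
- r.sign_off(): hands the job in; it is judged then, once.
The state is a dict: "time": time; "joints": joint angles; "joint_vel": joint speeds; "tau": joint torques, N m; "ee_pos": TCP position; "eef_rot": TCP orientation; "contact_force": force on the tool from outside, world axes, zero at the start; "torque": the same for the moment, N m; "gripper_width": finger opening in m; "finger_force": force on a finger pad.
Only numpy, scipy, OpenCV 4.12 (cv2) and the standard library are available. Lean on these libraries where they do the work, as an engineer would, in place of code of your own. Each camera call takes 0.05 s, during which the arm holds its last target. There are 200 camera calls.

## Task

Reach through the round port in the drying box's roof, lift the yellow drilling template off its pedestal and out, and lay it lengthwise on the blue sloping rest with its lower end against the lip and let go of it there. Then take it again across its width, turn it flat and lower it over both pins of the drill jig until it lies flat on the bar, and let go. Do not drop the template, push hard against the box, or disturb the solder reel, the tape measure and the carton.

Things in the scene. Friction and masses are not known exactly. Their poses are not given: they have to be found in the camera images.
- template: yellow drilling template, a loose flat plate 130 mm long (z), 50 wide (x), 8 thick (y = face normal), about 140 g. Origin: centre of its lower end face; z up at the start. Two 12 mm through holes on its centre line 17 and 113 mm from the lower end, a 34 x 22 mm window in the middle. Ends and faces are alike: it may hang either way round, either face up
- template_centre (a point): middle of the template (65 mm from either end, mid width and thickness); axes as template. At the start the template stands on end in the pedestal slot under the port, its top end 5 mm below the roof's upper surface
- drying_box: fixed drying box, 190 x 190 x 165 mm high, clear walls, 6 mm grey roof with a round port 100 mm across in its middle (too narrow for widely opened fingers). Origin: centre of underside; z up. Black pedestal in the middle: slot floor 30 mm high, cheeks to 55 mm; slot 11 mm wide, running along the box's x, so the template's faces look along the box's y
- rest: fixed blue sloping rest, grey base 130 x 70 mm. Origin: centre of underside. Its bar, 28 mm wide (fingers pass beside it), rises at 45 degrees toward the rest's +x; z up. A lip 40 mm wide stands 14 mm out of the slope at its foot (x -45, z 30 mm). It carries the lower 75 mm of the template; the upper 55 mm stick out free, so a finger fits underneath
- rest_seat (a point): where the middle of the template comes to lie when it lies on the rest with its lower end against the lip (79 mm above the bench); axes as rest
- jig: fixed drill jig: dark base 170 x 90 x 12 mm; on it an aluminium bar 150 x 28 mm, top 45 mm above the bench; on that two upright steel pins, 8 mm diameter, 24 mm tall, the last 7 mm tapered to 3 mm, at x +48 and -48 mm. Origin: centre of underside. x: along the bar, z up
- jig_seat (a point): middle of the bar's top, midway between the pins, 45 mm above the bench; the middle of the seated template lies 4 mm above it; axes as jig
- spool: reel of solder with blue flanges, 54 mm across, 55 mm tall, loose bystander; origin at its underside
- tape: grey and black pocket tape measure, 62 x 71 x 33 mm, loose bystander; origin at its underside
- carton: small white carton, 66 x 98 x 31 mm, loose bystander; origin at its underside
Not all that is in view belongs to the job. Several things have the shape of the template; the one meant has the colours described above.

How it is judged:
By the outcome, as a careful person would: the job done as asked, in the order asked, and still so for the second after the job is handed in, with the robot touching nothing.
It also fails if it takes over 67 s, if anything falls off the work surface, if the arm or the gripper's body presses on something with over 40 N, if the wrist force passes 120 N, or if a joint passes its speed limit or range.

## Working session

There is one attempt and no reset: what is moved stays moved. The work goes in short steps, Python scripts to look and compute and a shell command to move; the robot and the scene stay as the last step left them, time stands still between calls to the robot, and variables do not carry over. Pictures are saved under pics/ and viewed, at most 10 in all, crops included, and the job is handed in when it is done.

```bash
ls; mkdir -p pics; python3 - <<'E'
from rig import r
import cv2,numpy as np
o=r.get_obs();print(o)
for n in("scene","top"):
    im=r.get_image(n);np.save(f"pics/{n}0.npy",im);cv2.imwrite(f"pics/{n}0.png",im[:,:,::-1])
    print(r.get_calibration(n))
E
```

```text
pics
{'time': 0.0, 'joints': array([ 7.71185184e+01,  1.38327682e+01,  2.12451853e-01,  7.65008496e+01,
       -7.75457004e-04,  8.99992281e+01]), 'joint_vel': array([ 0.03743617,  0.02781505, -0.0491612 , -0.13645955,  0.07921756,
       -0.03000584]), 'tau': array([-5.10702266e-04, -3.72324550e+01,  2.52404183e+01,  1.70813635e-02,
        3.30604928e-05, -2.25552952e-06]), 'ee_pos': array([0.11133315, 0.4868111 , 0.23839956]), 'eef_rot': array([-1.79878834e+02,  7.73822884e-04,  1.67119292e+02]), 'contact_force': array([-0.83442759, -0.16579229,  0.11995076]), 'torque': array([-0.03546883,  0.02266377, -0.00183439]), 'finger_force': 0.0, 'gripper_width': 0.0854901850511944}
{'camera_matrix': array([[489.64958192,   0.        , 273.83852057],
       [  0.        , 489.64958192, 208.98224788],
       [  0.        ,   0.        ,   1.        ]]), 'R': array([[ 0.5652236 ,  0.82485006,  0.01202766],
       [ 0.71348735, -0.48149061, -0.50902122],
       [-0.41407498,  0.29629239, -0.86066993]]), 't': array([-0.31293715, -0.37145748,  1.52614117])}
{'camera_matrix': array([[539.94388347,   0.        , 270.39973664],
       [  0.        , 539.94388347, 204.97922522],
       [  0.        ,   0.        ,   1.        ]]), 'R': array([[ 0.01643494, -0.99979353,  0.01194965],
       [-0.99365951, -0.01766122, -0.11103542],
       [ 0.11122354, -0.01004902, -0.99374461]]), 't': array([-0.02748114,  0.57011812,  1.46704185])}
```

View pics/scene0.png

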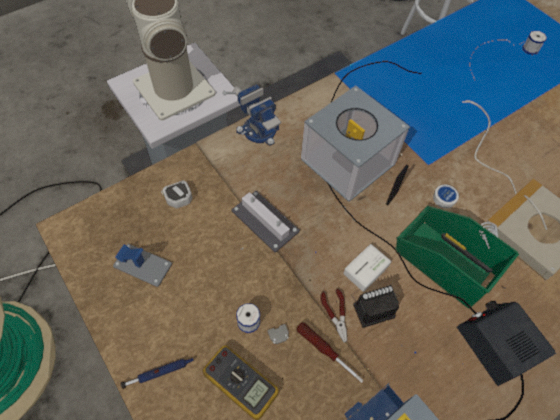

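View pics/top0.png

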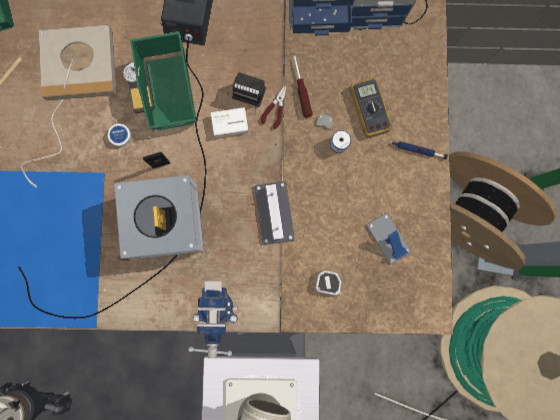

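The scene view shows the box at (355,140) with yellow in its port at (355,128). The rest is at (143,265), the jig at (265,220), the reel at (248,318), the carton at (367,267) and the tape at (177,193). In the top view the box is at (160,217), the jig at (274,212) and the rest at (390,238).

These could be taken for the template:
- the yellow plate in the port, top (160,218)
- the black plate beside the box, top (156,159)
- the yellow item at the green bin, top (138,98)
- the item in the bin, scene (455,242)

I choose the one in the port and will check it in a close crop.

```bash
cat > h.py <<'E'
import numpy as np,cv2
from rig import r
def ray(n,u,v):
    c=r.get_calibration(n);K,R,t=c["camera_matrix"],c["R"],np.array(c["t"])
    return -R.T@t, R.T@np.linalg.solve(K,[u,v,1.])
def onz(n,u,v,z):
    o,d=ray(n,u,v);return o+d*(z-o[2])/d[2]
def two(a,b):
    (o1,d1),(o2,d2)=ray("scene",*a),ray("top",*b)
    s=np.linalg.lstsq(np.c_[d1,-d2],o2-o1,rcond=None)[0]
    p,q=o1+s[0]*d1,o2+s[1]*d2
    return (p+q)/2,np.linalg.norm(p-q)
def proj(n,X):
    c=r.get_calibration(n);p=c["camera_matrix"]@(c["R"]@np.array(X)+c["t"]);return p[:2]/p[2]
E
python3 - <<'E'
from h import *
S=np.load("pics/scene0.npy");T=np.load("pics/top0.npy")
def crop(im,u,v,w,h,k):return cv2.resize(im[v:v+h,u:u+w],None,fx=k,fy=k,interpolation=cv2.INTER_CUBIC)
a=crop(T,105,170,100,100,4)[:300*4//3];b=crop(S,300,85,110,110,4)[:400,:400]
cv2.imwrite("pics/c1.png",np.hstack([a[:,:400],b])[:,:,::-1])
a=crop(T,245,170,57,80,5);b=crop(T,360,205,57,80,5)
cv2.imwrite("pics/c2.png",np.hstack([a,b])[:,:,::-1])
E
```

```text
(no output)
```

View pics/c1.png

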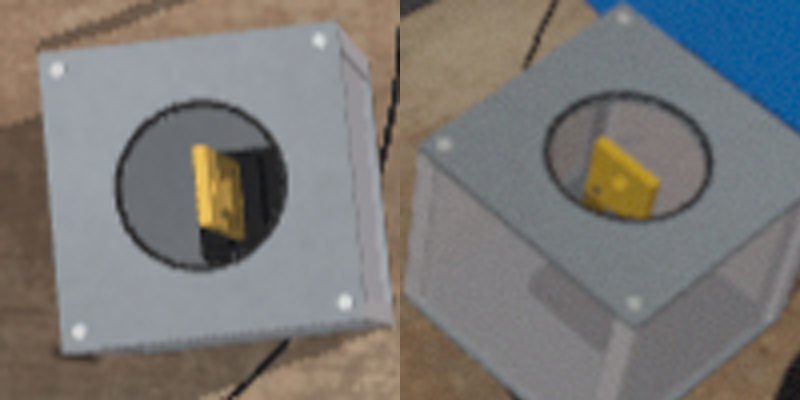

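View pics/c2.png

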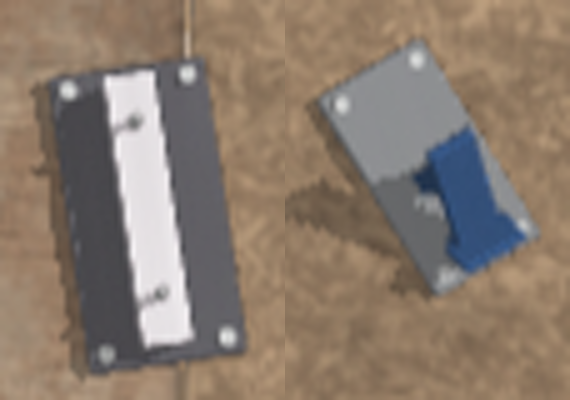

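The crops confirm the choice. The template in the port is yellow with its edge along the box's x, at about top (157,217). The four roof screws, the jig's screws and pins, and the rest's lip (lower right, about top (403,258)) are all visible.

```bash
python3 - <<'E'
from h import *
T=np.load("pics/top0.npy");S=np.load("pics/scene0.npy")
def ref(n,u,v,rad=4):
    im={"top":T,"scene":S}[n];g=im.min(2).astype(float);u0,v0=int(round(u)),int(round(v))
    w=g[v0-rad:v0+rad+1,u0-rad:u0+rad+1];w=np.clip(w-np.percentile(w,80),0,None)
    yy,xx=np.mgrid[-rad:rad+1,-rad:rad+1];return u0+(w*xx).sum()/w.sum(),v0+(w*yy).sum()/w.sum()
def A(p,off,k):return [(off[0]+(x+.5)/k-.5,off[1]+(y+.5)/k-.5) for x,y in p]
def rep(name,n,px,z,rf=True):
    q=np.array([onz(n,*(ref(n,*p) if rf else p),z) for p in px])[:,:2]
    d=lambda i,j:q[j]-q[i]
    print(name,n,"c",q.mean(0).round(4),"sides mm",[round(1e3*np.linalg.norm(d(i,(i+1)%4)),1) for i in range(4)],"dirs",[round(float(np.degrees(np.arctan2(*d(i,(i+1)%4)[::-1]))),1) for i in range(4)])
rep("box","top",A([(57,69),(320,40),(344,302),(79,331)],(105,170),4),.166)
rep("box","scene",A([(44,145),(225,17),(428,165),(234,303)][:0]+[(44,145),(225,17),(234,303),(234,303)],(300,85),4),.166)
rep("jig","top",A([(69,90),(188,75),(228,337),(106,355)],(245,170),5),.013)
rep("rest","top",A([(30,102),(135,38),(255,232),(150,295)],(360,205),5),.010,False)
# template top edge midpoint ; yellow light strip ends
for z in(.16,):
    for p in A([(205,148),(208,233)],(105,170),4):print("tmpl",onz("top",*p,z).round(4))
for p in A([(135,121),(160,293)],(245,170),5):print("pin",onz("top",*p,.057).round(4))
for p in A([(180,265),(240,232),(147,150),(188,128)],(360,205),5):print("restblue",onz("top",*p,.035).round(4),onz("top",*p,.1).round(4))
# port contour top
g=T[170:270,105:205].astype(int)
def crop(im,u,v,w,h,k):return cv2.resize(im[v:v+h,u:u+w],None,fx=k,fy=k,interpolation=cv2.INTER_CUBIC)
cv2.imwrite("pics/c3.png",np.hstack([crop(S,105,235,75,57,5),crop(S,225,180,80,57,5)])[:,:,::-1])
E
```

```text
box top c [0.523  0.2743] sides mm [np.float64(166.1), np.float64(166.6), np.float64(166.3), np.float64(166.0)] dirs [-82.5, -172.5, 97.3, 7.4]
box scene c [0.524  0.2366] sides mm [np.float64(166.8), np.float64(235.9), np.float64(0.0), np.float64(166.6)] dirs [97.3, -37.7, 0.0, -172.7]
jig top c [ 0.5523 -0.0284] sides mm [np.float64(68.2), np.float64(150.1), np.float64(68.4), np.float64(151.9)] dirs [-81.1, -170.7, 100.4, 9.3]
rest top c [ 0.486  -0.3495] sides mm [np.float64(70.1), np.float64(126.8), np.float64(69.3), np.float64(125.9)] dirs [-58.0, -148.4, 121.3, 32.0]
tmpl [0.5468 0.2732 0.16  ]
tmpl [0.493  0.2692 0.16  ]
pin [ 0.5985 -0.0203  0.057 ]
pin [ 0.5045 -0.0354  0.057 ]
restblue [ 0.4308 -0.3641  0.035 ] [ 0.4296 -0.3483  0.1   ]
restblue [ 0.4494 -0.3974  0.035 ] [ 0.4474 -0.3802  0.1   ]
restblue [ 0.4937 -0.3464  0.035 ] [ 0.4898 -0.3314  0.1   ]
restblue [ 0.5063 -0.3693  0.035 ] [ 0.5018 -0.3532  0.1   ]
```

View pics/c3.png

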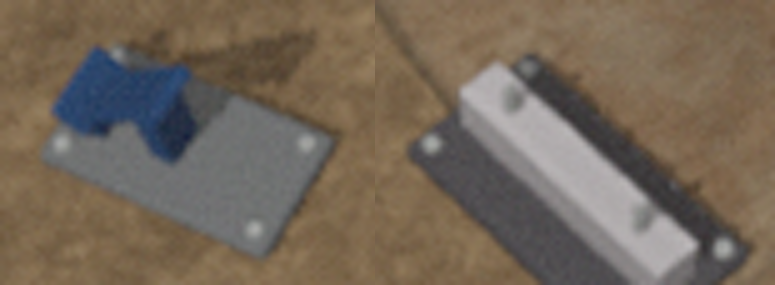

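The scene crop shows the rest, lip at lower left, with scene screws near (117,263), (166,263) and (155,280). It also shows the jig with pins at scene (327,200) and (353,224). I will triangulate the rest, jig and template top, and start moving towards the box.

```bash
python3 -m handwheel '[[0.137,-0.071,0.06,0,0,0.225,1],[0.137,-0.071,0.06,0,0,0.225,1],[0.137,-0.071,0.06,0,0,0.225,1],[0.137,-0.071,0.06,0,0,0.225,0],[0.137,-0.071,0.06,0,0,0.225,-0.3]]'; python3 - <<'E'
from h import *
t2=lambda x,y:(360+(x+.5)/5-.5,205+(y+.5)/5-.5)
s=lambda x,y:(105+(x+.5)/5-.5,235+(y+.5)/5-.5)
s2=lambda x,y:(225+(x-375+.5)/5-.5,180+(y+.5)/5-.5)
t1=lambda x,y:(245+(x+.5)/5-.5,170+(y+.5)/5-.5)
P=lambda n,v:print(n,v[0].round(4),"gap",round(v[1],4))
P("rest scr far a",two(s(254,229),t2(57,104)));P("rest scr far b",two(s(307,144),t2(132,60)))
P("rest scr",two(s(61,143),t2(167,272)))
for n,a,z in(("far a",(254,229),.011),("far b",(307,144),.011),("c",(61,143),.011),("d",(118,53),.011)):print(n,onz("scene",*s(*a),z).round(4))
for n,a in(("far a",(57,104)),("far b",(132,60)),("d",(242,226)),("c",(165,275))):print(n,"top",onz("top",*t2(*a),.011).round(4))
P("pin",two(s2(513,97),t1(135,121)));P("pin",two(s2(642,215),t1(160,293)))
for a in((529,67),(723,248),(431,144)):print("jig scr",onz("scene",*s2(*a),.013).round(4))
sc=lambda x,y:(300+(x+.5)/4-.5,85+(y+.5)/4-.5)
for a in((204,142),(256,182)):print("tm",onz("scene",*sc(*a),.16).round(4))
a,b=onz("scene",*sc(225,17),.166),onz("scene",*sc(234,303),.166);print("box",(a+b)/2)
o=r.get_obs();print(o["joints"].round(2),o["ee_pos"],o["eef_rot"],o["time"])
E
```

```text
time: 0.52
ee_pos: [0.2523, 0.4148, 0.3012]
eef_rot: [179.9, 0.2, -172.9]
contact_force: [-0.1, 0.4, 1.1]
gripper_width: 0.0641
finger_force: 0.0
rest scr far a [ 0.5196 -0.3267 -0.0486] gap 0.0283
rest scr far b [ 0.5447 -0.3153  0.0824] gap 0.0271
rest scr [ 0.4236 -0.3882 -0.0424] gap 0.0264
far a [ 0.5417 -0.3413  0.011 ]
far b [ 0.5161 -0.2987  0.011 ]
c [ 0.4474 -0.3991  0.011 ]
d [ 0.4181 -0.3539  0.011 ]
far a top [ 0.5201 -0.3015  0.011 ]
far b top [ 0.5457 -0.3439  0.011 ]
d top [ 0.4535 -0.4049  0.011 ]
c top [ 0.4255 -0.3615  0.011 ]
pin [ 0.5719 -0.0432  0.1656] gap 0.0541
pin [ 0.5308 -0.0103 -0.0497] gap 0.0668
jig scr [ 0.4682 -0.0019  0.013 ]
jig scr [0.6168 0.0203 0.013 ]
jig scr [ 0.4796 -0.0714  0.013 ]
tm [0.4992 0.2752 0.16  ]
tm [0.5435 0.2818 0.16  ]
box [0.51894637 0.27877466 0.166     ]
[58.76 10.97  5.86 84.74 -0.12 51.62] [0.25231891 0.41481232 0.30124574] [ 179.9480302     0.19302062 -172.86293257] 0.5167
```

```bash
python3 -m handwheel '[[0.136,-0.07,0,0,0,0,-0.3],[0.136,-0.07,0,0,0,0,-0.3],[0.136,-0.07,0,0,0,0,-0.3],[0.136,-0.07,0,0,0,0,-0.3],[0.136,-0.07,0,0,0,0,-0.3]]' >/dev/null; python3 -m handwheel '[[0.136,-0.07,-0.03,0,0,0,-0.3],[0.136,-0.07,-0.03,0,0,0,-0.3],[0.136,-0.07,-0.07,0,0,0,-0.3],[0.136,-0.07,-0.07,0,0,0,-0.3],[0.136,-0.07,-0.07,0,0,0,-0.3]]'; python3 - <<'E'
from h import *
for n in("scene","top"):
    im=r.get_image(n);np.save(f"pics/{n}1.npy",im)
o=r.get_obs();print(o["joints"].round(2),o["ee_pos"],o["eef_rot"],o["time"],o["gripper_width"])
S=np.load("pics/scene1.npy");T=np.load("pics/top1.npy")
f=lambda I,u,v:cv2.resize(I[v:v+100,u:u+100],None,fx=4,fy=4,interpolation=cv2.INTER_CUBIC)
u=proj("top",o["ee_pos"]);v=proj("scene",o["ee_pos"]);print(u,v)
cv2.imwrite("pics/c4.png",np.hstack([f(T,105,170),f(S,300,70)])[:,:,::-1])
E
```

```text
time: 1.35
ee_pos: [0.5218, 0.2731, 0.2232]
eef_rot: [-179.8, -0.4, -172.9]
contact_force: [-2.2, 0.5, -1.1]
gripper_width: 0.0301
finger_force: 0.0
[2.790e+01 2.452e+01 1.360e+01 7.943e+01 3.000e-02 2.066e+01] [0.51974868 0.27533247 0.2263416 ] [-179.90693514   -0.33482642 -172.76845452] 1.45 0.02994810805520626
[149.05823202 214.83201009] [359.96463035 107.42764867]
```

View pics/c4.png

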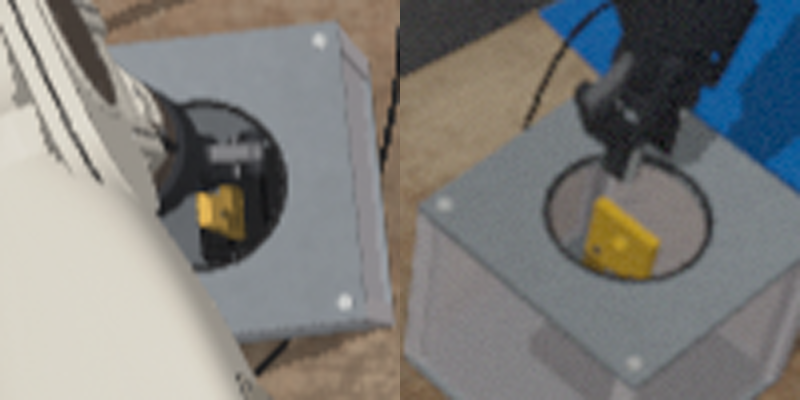

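The template (yellow, top (158,222)) stands between the partly open fingers over the port, so I descend and grip.

```bash
python3 -m handwheel '[[0.001,0,-0.02,0,0,0,-0.3],[0.001,0,-0.04,0,0,0,-0.3],[0.001,0,-0.05,0,0,0,-0.3],[0.001,0,-0.06,0,0,0,-0.3],[0.001,0,-0.06,0,0,0,-0.3]]'; python3 -m handwheel '[[0,0,-0.01,0,0,0,-0.3],[0,0,-0.02,0,0,0,-0.3],[0,0,-0.03,0,0,0,-0.3],[0,0,-0.033,0,0,0,-0.3],[0,0,-0.033,0,0,0,-0.3]]';python3 -m handwheel '[[0,0,0,0,0,0,-1],[0,0,0,0,0,0,-1],[0,0,0,0,0,0,-1],[0,0,0,0,0,0,-1],[0,0,0,0,0,0,-1]]' 60
```

```text
time: 1.87
ee_pos: [0.5197, 0.2769, 0.1681]
eef_rot: [-180.0, -0.2, -172.5]
contact_force: [0.4, -0.9, -0.4]
gripper_width: 0.0299
finger_force: 0.0
time: 2.28
ee_pos: [0.5206, 0.276, 0.1348]
eef_rot: [-179.9, -0.1, -172.6]
contact_force: [-0.5, 0.4, 0.3]
gripper_width: 0.0298
finger_force: 0.0
time: 2.7
ee_pos: [0.5219, 0.2761, 0.1367]
eef_rot: [-180.0, 0.1, -172.6]
contact_force: [0.9, -1.3, 1.4]
gripper_width: 0.0073
finger_force: 58.7
```

```bash
python3 -m handwheel '[[0,0,0.01,0,0,0,-1],[0,0,0.025,0,0,0,-1],[0,0,0.045,0,0,0,-1],[0,0,0.07,0,0,0,-1],[0,0,0.09,0,0,0,-1]]'; python3 -m handwheel '[[0,0,0.025,0,0,0,-1],[0,0,0.05,0,0,0,-1],[0,0,0.075,0,0,0,-1],[0,0,0.09,0,0,0,-1],[0,0,0.09,0,0,0,-1]]';  python3 -m handwheel '[[0,0,0,0,0,0,-1],[0,0,0,0,0,0,-1],[0,0,0,0,0,0,-1],[0,0,0,0,0,0,-1],[0,0,0,0,0,0,-1]]'; python3 - <<'E'
from h import *
from scipy.spatial.transform import Rotation as Ro
ims={n:r.get_image(n) for n in("scene","top")}
for n in ims:np.save(f"pics/{n}2.npy",ims[n])
o=r.get_obs();print(o["joints"].round(2),o["ee_pos"],o["eef_rot"],o["time"],o["gripper_width"])
R=Ro.from_euler("xyz",o["eef_rot"],degrees=True)
# expected template corners: centre line through TCP; grasp pt 11mm behind TCP
out=[]
for n in ims:
    im=ims[n];hsv=cv2.cvtColor(im,cv2.COLOR_RGB2HSV);m=cv2.inRange(hsv,(18,120,60),(32,255,255))
    u=proj(n,o["ee_pos"]-[0,0,.04]).astype(int)
    k,lab,st,ce=cv2.connectedComponentsWithStats(m)
    for i in range(1,k):
        if st[i,4]>60:print(n,st[i],ce[i].round(1),"exp",u)
    x,y=max(u[0]-50,0),max(u[1]-50,0)
    out.append(cv2.resize(im[y:y+100,x:x+100],(400,400),interpolation=cv2.INTER_CUBIC));print(n,x,y)
cv2.imwrite("pics/c5.png",np.hstack(out)[:,:,::-1])
E
```

```text
time: 3.12
ee_pos: [0.5214, 0.2769, 0.2285]
eef_rot: [179.9, 0.0, -172.6]
contact_force: [0.0, -0.1, -1.1]
gripper_width: 0.0071
finger_force: 58.6
time: 3.53
ee_pos: [0.5227, 0.2776, 0.3215]
eef_rot: [179.8, 0.5, -172.6]
contact_force: [-0.1, 0.3, -0.9]
gripper_width: 0.0068
finger_force: 58.7
time: 3.95
ee_pos: [0.521, 0.2762, 0.315]
eef_rot: [-180.0, -0.1, -172.6]
contact_force: [0.6, 0.5, -1.4]
gripper_width: 0.0071
finger_force: 58.7
[27.93 23.86 25.71 91.93  0.   20.56] [0.52122347 0.27632634 0.31554539] [-1.79974022e+02 -7.82015434e-02 -1.72629613e+02] 4.05 0.007020040964430421
scene [352  73  27  45 573] [364.6  96. ] exp [364  93]
scene [489 179  53  47 548] [514.4 202.6] exp [364  93]
scene [445 233  21  17  89] [455.  241.2] exp [364  93]
scene [202 345  77  75 722] [241.4 387.1] exp [364  93]
scene 314 43
top [350  82  42  55 298] [364.1 116.1] exp [144 212]
top [131  88  12  21 171] [136.   98.4] exp [144 212]
top [137 213  16  12 119] [146.2 218.5] exp [144 212]
top 94 162
```

View pics/c5.png

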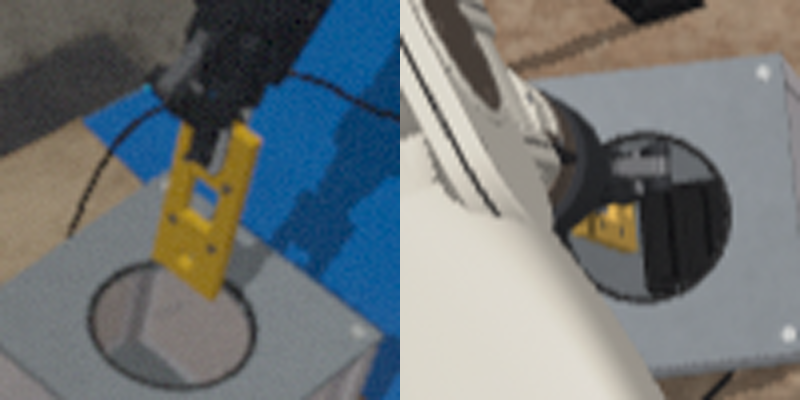

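The template hangs in the grip clear of the roof, its lower corners at scene (352,108) and (368,118). I will use it to check each camera's bias and work out the next pose.

```bash
python3 - <<'E'
from h import *
from scipy.spatial.transform import Rotation as Ro
o=r.get_obs();R=Ro.from_euler("xyz",o["eef_rot"],degrees=True).as_matrix();p=o["ee_pos"]
print("tool x,y",R[:,0].round(3),R[:,1].round(3))
z=.2095
for n in("scene","top"):
  for sy in(-1,1):
    for sx in(-1,1):
      X=p+R@[sx*.025,sy*.004,0];X[2]=z;print(n,sx,sy,proj(n,X).round(1),X.round(3))
for a in((153,262),(218,300)):
  q=(314+(a[0]+.5)/4-.5,43+(a[1]+.5)/4-.5);print("scene meas",np.round(q,1),onz("scene",*q,z).round(4))
q=(94+235.5/4-.5,162+252.5/4-.5);print("top meas",np.round(q,1),onz("top",*q,z).round(4))
print([(-r.get_calibration(n)["R"].T@r.get_calibration(n)["t"]).round(2) for n in("scene","top")])
# rest target tool orientation & joints (chain model: Rz(j1)Ry(q)Rz(s5 j5)..)
for yaw in(31.8,):
  X=Ro.from_euler("z",yaw,degrees=True).as_matrix()
  e=X@np.array([.7071,0,.7071]);nn=X@np.array([-.7071,0,.7071]);w=X@np.array([0,1,0])
  for s in(1,-1):
    Rt=np.c_[np.cross(s*nn,-e),s*nn,-e]
    dR=Ro.from_matrix(Rt@R.T);print("grasp1",s,(dR.as_rotvec(degrees=True)/90).round(3),dR.magnitude()*57.3)
    # wrist
    Tl=Ro.from_matrix(Rt)
    print(Tl.as_euler("xyz",degrees=True))
  ctr=np.array([.4835,-.351,0])+X@[-.0018,0,.0788]
  print("ctr",ctr, "tcp if 41mm from centre", ctr+e*.041)
E
```

```text
tool x,y [-0.992 -0.128  0.001] [-0.128  0.992 -0.   ]
scene -1 -1 [365.9 119. ] [0.547 0.276 0.21 ]
scene 1 -1 [351.1 107.4] [0.497 0.269 0.21 ]
scene -1 1 [368.1 117.3] [0.546 0.284 0.21 ]
scene 1 1 [353.3 105.8] [0.496 0.277 0.21 ]
top -1 -1 [150.9 204.5] [0.547 0.276 0.21 ]
top 1 -1 [152.7 224.9] [0.497 0.269 0.21 ]
top -1 1 [147.6 204.9] [0.546 0.284 0.21 ]
top 1 1 [149.4 225.2] [0.496 0.277 0.21 ]
scene meas [351.9 108.1] [0.5    0.2692 0.2095]
scene meas [368.1 117.6] [0.5463 0.2829 0.2095]
top meas [152.4 224.6] [0.4975 0.2699 0.2095]
[array([ 1.07, -0.37,  1.13]), array([ 0.4 , -0.  ,  1.52])]
grasp1 1 [0.254 0.532 1.195] 119.94994453119419
[135.    0.  -58.2]
grasp1 -1 [-0.476  0.225 -0.689] 78.04585449296789
[-135.     0.   121.8]
ctr [ 0.48197019 -0.35194852  0.0788    ] tcp if 41mm from centre [ 0.50660952 -0.33667149  0.1077911 ]
```

```bash
cat > ik.py <<'E'
import numpy as np
from scipy.spatial.transform import Rotation as Ro
from scipy.optimize import least_squares
D=np.radians([[13.83,.21],[10.97,5.86],[24.52,13.6],[23.86,25.71]]);rr=[.4994,.4855,.588,.590];zz=[.2384,.3012,.2263,.3155]
a,b=D.T
A=np.r_[np.c_[np.sin(a),np.cos(b-a),np.ones(4),np.zeros(4)],np.c_[np.cos(a),np.sin(b-a),np.zeros(4),np.ones(4)]]
l1,l2,c,h=np.linalg.lstsq(A,np.r_[rr,zz],rcond=None)[0]
rot=lambda ax,d:Ro.from_euler(ax,d,degrees=True)
def fk(q,L):
    pitch=q[1]-q[2]+q[3]
    B=rot("z",q[0])*rot("y",pitch)*rot("z",q[4])*rot("x",q[5])
    C=(rot("y",90)).inv()*rot("z",90)  # fixed below
    R=B*C0
    x,y=np.radians(q[1]),np.radians(q[2]-q[1])
    w=rot("z",q[0]).apply([l1*np.sin(x)+l2*np.cos(y)+c,0,l1*np.cos(x)+l2*np.sin(y)+h+L])
    return w+R.apply([0,0,L]),R
qD=np.array([27.93,23.86,25.71,91.93,0,20.56])
RD=rot("xyz",[-179.97,-.08,-172.63])
C0=(rot("z",qD[0])*rot("y",qD[1]-qD[2]+qD[3])*rot("z",0)*rot("x",qD[5])).inv()*RD
def ik(p,R,L,q0):
    f=lambda q:np.r_[(fk(q,L)[0]-p)*5,(fk(q,L)[1]*R.inv()).as_rotvec()]
    s=least_squares(f,q0);return s.x.round(1),round(s.cost,6)
E
python3 - <<'E'
from ik import *
print(l1,l2,c,h, A@[l1,l2,c,h]-np.r_[rr,zz])
X=rot("z",31.6).as_matrix();e=X@[.7071,0,.7071];n=X@[-.7071,0,.7071];w=X@[0,1,0]
ctr=np.array([.4835,-.351,.0788])
for L in(.15,.22):
  for s in(1,-1):
    R=Ro.from_matrix(np.c_[np.cross(s*n,-e),s*n,-e])
    for j6 in(-90,90):print("g1",L,s,ik(ctr+e*.041,R,L,[-20,25,20,110,0,j6]))
    R=Ro.from_matrix(np.c_[np.cross(s*w,-n),s*w,-n])
    for j6 in(-90,90):print("g2",L,s,ik(ctr-n*.011,R,L,[-45,25,20,80,0,j6]))
E
```

```text
0.4824457531441465 0.39102170962287913 0.004036143147040865 -0.13812091392254885 [-1.33688685e-05 -1.89239239e-04  1.97708216e-04  4.89989232e-06
 -1.39955212e-04 -5.18488525e-04  4.41724717e-04  2.16719020e-04]
g1 0.15 1 (array([ -25.1,   39.3,   13.3,   92.8,  -36.2, -137.1]), np.float64(0.0))
g1 0.15 1 (array([-25.1,  39.3,  13.3,  92.8, -36.2, 222.9]), np.float64(0.0))
g2 0.15 1 (array([-45.2,  32.2,  -6.3,  38.7,  43.5, -71.6]), np.float64(0.0))
g2 0.15 1 (array([-45.2,  32.2,  -6.3,  38.7,  43.5, -71.6]), np.float64(0.0))
g1 0.15 -1 (array([-25.1,  39.3,  13.3,  92.8, -36.2,  42.9]), np.float64(0.0))
g1 0.15 -1 (array([-25.1,  39.3,  13.3,  92.8, -36.2,  42.9]), np.float64(0.0))
g2 0.15 -1 (array([ -45.2,   32.2,   -6.3,   38.7,   43.5, -251.6]), np.float64(0.0))
g2 0.15 -1 (array([-45.2,  32.2,  -6.3,  38.7,  43.5, 108.4]), np.float64(0.0))
g1 0.22 1 (array([ -21.6,   43.5,   18. ,   95.4,  -34.5, -133.4]), np.float64(0.0))
g1 0.22 1 (array([-21.6,  43.5,  18. ,  95.4, -34.5, 226.6]), np.float64(0.0))
g2 0.22 1 (array([-50.1,  32.9,  -8.8,  40.1,  44.4, -78.4]), np.float64(0.0))
g2 0.22 1 (array([-50.1,  32.9,  -8.8,  40.1,  44.4, -78.4]), np.float64(0.0))
g1 0.22 -1 (array([-21.6,  43.5,  18. ,  95.4, -34.5,  46.6]), np.float64(0.0))
g1 0.22 -1 (array([-21.6,  43.5,  18. ,  95.4, -34.5,  46.6]), np.float64(0.0))
g2 0.22 -1 (array([ -50.1,   32.9,   -8.8,   40.1,   44.4, -258.4]), np.float64(0.0))
g2 0.22 -1 (array([-50.1,  32.9,  -8.8,  40.1,  44.4, 101.6]), np.float64(0.0))
```

```bash
M='python3 -m handwheel'; python3 -m handwheel '[[-0.007,-0.185,0,-0.159,0.075,-0.229,-1],[-0.007,-0.185,0,-0.159,0.075,-0.229,-1],[-0.007,-0.185,0,-0.159,0.075,-0.229,-1],[-0.007,-0.185,0,-0.159,0.075,-0.229,-1],[-0.007,-0.185,0,-0.159,0.075,-0.229,-1]]' ; python3 -m handwheel '[[-0.007,-0.185,0,-0.159,0.075,-0.229,-1],[-0.007,-0.185,0,-0.159,0.075,-0.229,-1],[-0.007,-0.185,0,-0.159,0.075,-0.229,-1],[-0.007,-0.185,0,-0.159,0.075,-0.229,-1],[-0.007,-0.185,0,-0.159,0.075,-0.229,-1]]'; python3 -m handwheel '[[-0.007,-0.185,0,-0.159,0.075,-0.229,-1],[-0.007,-0.185,0,-0.159,0.075,-0.229,-1],[-0.007,-0.185,0,-0.159,0.075,-0.229,-1],[-0.007,-0.185,0,-0.159,0.075,-0.229,-1],[-0.007,-0.185,0,-0.159,0.075,-0.229,-1]]'; python3 -m handwheel '[[0,0,0,0,0,0,-1],[0,0,0,0,0,0,-1],[0,0,0,0,0,0,-1],[0,0,0,0,0,0,-1],[0,0,0,0,0,0,-1]]'; python3 - <<'E'
from h import *
o=r.get_obs();print(o["joints"].round(1))
E
```

```text
time: 4.47
ee_pos: [0.5147, 0.0882, 0.3149]
eef_rot: [-165.1, -6.0, 165.6]
contact_force: [-0.4, 0.3, -1.2]
gripper_width: 0.0069
finger_force: 58.9
time: 4.88
ee_pos: [0.5076, -0.0974, 0.3139]
eef_rot: [-149.3, -6.0, 143.2]
contact_force: [-0.1, 1.1, -3.1]
gripper_width: 0.0071
finger_force: 59.1
time: 5.3
ee_pos: [0.4858, -0.284, 0.2989]
eef_rot: [-135.4, 0.5, 122.3]
contact_force: [0.5, -0.1, -2.8]
gripper_width: 0.0068
finger_force: 59.3
time: 5.72
ee_pos: [0.4881, -0.2779, 0.3041]
eef_rot: [-135.8, 0.7, 122.8]
contact_force: [-0.1, 0.6, -0.9]
gripper_width: 0.0072
finger_force: 59.3
[-14.   44.3  44.1 123.1 -30.9  53. ]
```

```bash
python3 -m handwheel '[[-0.004,-0.072,-0.04,0,0,0,-1],[-0.004,-0.072,-0.08,0,0,0,-1],[-0.004,-0.072,-0.12,0,0,0,-1],[-0.004,-0.072,-0.15,0,0,0,-1],[-0.004,-0.072,-0.15,0,0,0,-1]]'; python3 -m handwheel '[[0,0,0,0,0,0,-1],[0,0,0,0,0,0,-1],[0,0,0,0,0,0,-1],[0,0,0,0,0,0,-1],[0,0,0,0,0,0,-1]]'; cat > st.py <<'E'
from h import *
import sys
from scipy.spatial.transform import Rotation as Ro
def st(target,eul):
    o=r.get_obs();R=Ro.from_euler("xyz",o["eef_rot"],degrees=True)
    T=Ro.from_euler("xyz",eul,degrees=True)
    print("t",o["time"],"j",o["joints"].round(1),"pos",o["ee_pos"].round(4),"rot",o["eef_rot"].round(1),"w",round(o["gripper_width"],4))
    print("shift",(np.array(target)-o["ee_pos"]).round(4),"turn",((T*R.inv()).as_rotvec(degrees=True)/90).round(4))
if __name__=="__main__":
    a=list(map(float,sys.argv[1:]));st(a[:3],a[3:])
E
python3 st.py .484 -.3506 .15 -135 0 121.6
```

```text
time: 6.13
ee_pos: [0.4813, -0.35, 0.1473]
eef_rot: [-135.5, 0.2, 122.6]
contact_force: [-1.2, 0.4, -3.2]
gripper_width: 0.007
finger_force: 59.3
time: 6.55
ee_pos: [0.4849, -0.3513, 0.1559]
eef_rot: [-135.9, 0.9, 122.7]
contact_force: [0.4, 0.3, -1.2]
gripper_width: 0.007
finger_force: 59.3
t 6.55 j [-19.9  49.   31.8 102.7 -34.   47.2] pos [ 0.4849 -0.3513  0.1559] rot [-135.9    0.9  122.7] w 0.007
shift [-0.0009  0.0007 -0.0059] turn [ 0.0034  0.0136 -0.0123]
```

```bash
python3 -m handwheel '[[0.006,0.004,-0.01,0.003,0.014,-0.012,-1],[0.013,0.008,-0.02,0.003,0.014,-0.012,-1],[0.019,0.012,-0.03,0.003,0.014,-0.012,-1],[0.025,0.0165,-0.039,0.003,0.014,-0.012,-1],[0.025,0.0165,-0.039,0.003,0.014,-0.012,-1]]'; python3 -m handwheel '[[0,0,0,0,0,0,-1],[0,0,0,0,0,0,-1],[0,0,0,0,0,0,-1],[0,0,0,0,0,0,-1],[0,0,0,0,0,0,-1]]'; 
python3 st.py .5082 -.3358 .1078 -135 0 121.6
python3 - <<'E'
from h import *
ims={n:r.get_image(n) for n in("scene","top")}
S,T=ims["scene"],ims["top"]
for n in ims:np.save(f"pics/{n}3.npy",ims[n])
f=lambda I,u,v:cv2.resize(I[v:v+80,u:u+80],None,fx=5,fy=5,interpolation=cv2.INTER_CUBIC)
cv2.imwrite("pics/c6.png",np.hstack([f(T,350,190),f(S,100,210)])[:,:,::-1])
E
```

```text
time: 6.97
ee_pos: [0.5091, -0.3332, 0.1114]
eef_rot: [-134.7, -0.4, 121.7]
contact_force: [-0.0, 0.5, -1.3]
gripper_width: 0.0073
finger_force: 59.3
time: 7.38
ee_pos: [0.5084, -0.3352, 0.115]
eef_rot: [-134.8, -0.2, 121.5]
contact_force: [-0.5, -0.3, -1.9]
gripper_width: 0.0066
finger_force: 59.3
t 7.3833 j [-18.2  55.1  36.9 104.9 -32.7  50.1] pos [ 0.5084 -0.3352  0.115 ] rot [-134.8   -0.2  121.5] w 0.0066
shift [-0.0002 -0.0006 -0.0072] turn [-0.0006 -0.0027  0.0007]
```

View pics/c6.png

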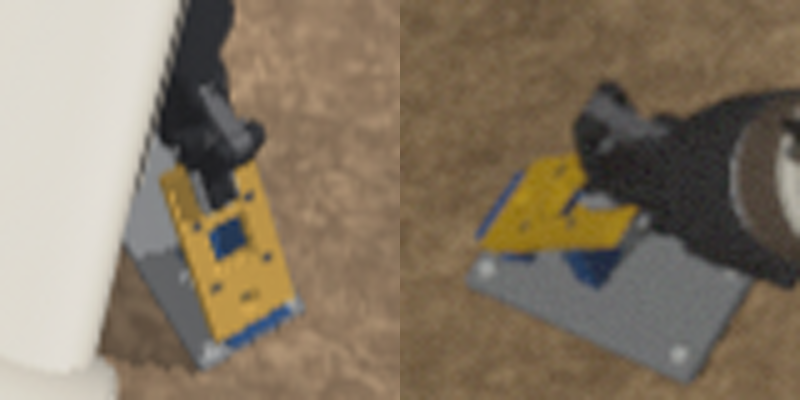

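The plate (yellow, top crop centre (235,260)) is squarely over the blue bar, its lower end just short of the lip. I lower it onto the slope, then slide it to the lip.

```bash
python3 -m handwheel '[[0.001,0.0005,-0.001,0,0,0,-1],[0.002,0.001,-0.002,0,0,0,-1],[0.003,0.0018,-0.0035,0,0,0,-1],[0.003,0.0018,-0.0035,0,0,0,-1],[0.003,0.0018,-0.0035,0,0,0,-1]]'; python3 -m handwheel '[[-0.001,-0.0006,-0.001,0,0,0,-1],[-0.002,-0.0012,-0.0023,0,0,0,-1],[-0.003,-0.0018,-0.0035,0,0,0,-1],[-0.003,-0.0018,-0.0035,0,0,0,-1],[-0.003,-0.0018,-0.0035,0,0,0,-1]]';python3 st.py .5082 -.3358 .1078 -135 0 121.6
```

```text
time: 7.9
ee_pos: [0.5114, -0.3333, 0.1112]
eef_rot: [-134.7, -0.2, 121.6]
contact_force: [-0.9, -1.2, 1.2]
gripper_width: 0.0072
finger_force: 59.5
time: 8.32
ee_pos: [0.5086, -0.3349, 0.108]
eef_rot: [-134.8, -0.2, 121.6]
contact_force: [0.3, 1.4, 4.3]
gripper_width: 0.0071
finger_force: 59.9
t 8.3167 j [-18.2  55.4  36.5 104.2 -32.7  50.2] pos [ 0.5086 -0.3349  0.108 ] rot [-134.8   -0.2  121.6] w 0.0071
shift [-0.0004 -0.0009 -0.0002] turn [-0.0004 -0.0029  0.0002]
```

```bash
python3 -m handwheel '[[0,0,-0.0005,0,0,0,-1],[0,0,-0.001,0,0,0,-1],[0,0,-0.0015,0,0,0,-1],[0,0,-0.0015,0,0,0,-1],[0,0,-0.0015,0,0,0,-1]]'; python3 -m handwheel '[[0,0,0,0,0,0,-0.93],[0,0,0,0,0,0,-0.88],[0,0,0,0,0,0,-0.8],[0,0,0,0,0,0,-0.6],[0,0,0,0,0,0,-0.6]]' 20;  python3 -m handwheel '[[0,0,0,0,0,0,-0.5],[0,0,0,0,0,0,-0.5],[0,0,0,0,0,0,-0.5],[0,0,0,0,0,0,-0.5],[0,0,0,0,0,0,-0.5]]'
```

```text
time: 8.73
ee_pos: [0.5087, -0.335, 0.1079]
eef_rot: [-134.8, -0.1, 121.6]
contact_force: [1.0, 1.8, 10.1]
gripper_width: 0.0076
finger_force: 60.6
time: 9.15
ee_pos: [0.5085, -0.3347, 0.1052]
eef_rot: [-134.8, -0.2, 121.5]
contact_force: [0.5, -0.2, -0.2]
gripper_width: 0.0168
finger_force: 0.0
time: 9.57
ee_pos: [0.5085, -0.3349, 0.1056]
eef_rot: [-134.8, -0.2, 121.6]
contact_force: [-0.3, 0.1, 0.0]
gripper_width: 0.0212
finger_force: 0.0
```

```bash
python3 -m handwheel '[[0.009,0.0055,0.0105,0,0,0,-0.5],[0.018,0.011,0.021,0,0,0,-0.5],[0.027,0.0165,0.0315,0,0,0,-0.5],[0.036,0.022,0.042,0,0,0,-0.5],[0.036,0.022,0.042,0,0,0,-0.5]]'; python3 -m handwheel '[[0,0,0.02,0,0,0,-0.5],[0,0,0.05,0,0,0,-0.5],[0,0,0.08,0,0,0,-0.5],[0,0,0.11,0,0,0,-0.5],[0,0,0.11,0,0,0,-0.5]]';python3 - <<'E'
from h import *
from ik import *
ims={n:r.get_image(n) for n in("scene","top")}
S,T=ims["scene"],ims["top"]
for n in ims:np.save(f"pics/{n}4.npy",ims[n])
f=lambda I,u,v:cv2.resize(I[v:v+80,u:u+80],None,fx=5,fy=5,interpolation=cv2.INTER_CUBIC)
cv2.imwrite("pics/c7.png",np.hstack([f(T,350,190),f(S,100,210)])[:,:,::-1])
o=r.get_obs();R=rot("xyz",o["eef_rot"]);print(o["joints"].round(1),o["ee_pos"],o["eef_rot"])
X=rot("z",31.6).as_matrix();e=X@[.7071,0,.7071];n=X@[-.7071,0,.7071];w=X@[0,1,0]
for s in(1,-1):
    G=Ro.from_matrix(np.c_[np.cross(s*w,-n),s*w,-n])
    print(s,"g2",G.as_euler("xyz",degrees=True),"turn",((G*R.inv()).as_rotvec(degrees=True)/90).round(3))
    print(ik(np.array([.4835,-.351,.0788])-n*.011+n*.06,G,.2,[-45,25,0,80,0,90]))
# template centre from yellow mask top view
hsv=cv2.cvtColor(T,cv2.COLOR_RGB2HSV);m=cv2.inRange(hsv,(15,110,60),(32,255,255));m[:,:350]=0;m[:190]=0
c=max(cv2.findContours(m,cv2.RETR_EXTERNAL,cv2.CHAIN_APPROX_NONE)[0],key=cv2.contourArea)
b=cv2.minAreaRect(c);print(b,onz("top",*b[0],.0788+.004*.7))
E
```

```text
time: 9.98
ee_pos: [0.5465, -0.312, 0.1495]
eef_rot: [-134.9, -0.0, 121.7]
contact_force: [1.0, 0.3, 0.5]
gripper_width: 0.0216
finger_force: 0.0
time: 10.4
ee_pos: [0.5301, -0.3132, 0.2527]
eef_rot: [-135.8, 0.9, 122.2]
contact_force: [-1.1, -0.5, 1.8]
gripper_width: 0.0213
finger_force: 0.0
[-15.9  53.3  53.5 123.  -31.7  51.7] [ 0.52991032 -0.31257642  0.24828308] [-135.62868442    0.5509716   122.1696387 ]
1 g2 [ 180.    45.  -148.4] turn [ 0.399 -0.645  1.085]
(array([-53. ,  29. ,  -6.9,  48.8,  44.8, -82.4]), np.float64(0.0))
-1 g2 [180.  -45.   31.6] turn [ 0.416 -0.65  -1.089]
(array([-53. ,  29. ,  -6.9,  48.8,  44.7,  97.6]), np.float64(0.0))
((394.7500305175781, 236.75001525878906), (37.94732666015625, 19.289892196655273), 71.56504821777344) [ 0.48540005 -0.35103489  0.0816    ]
```

View pics/c7.png

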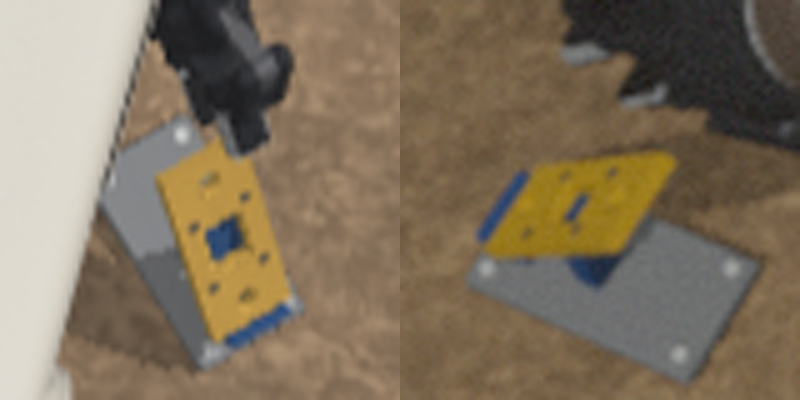

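The template lies on the rest with its lower end on the lip: top crop holes at (210,180) and (248,295), centre (229,237). Now I retake it across its width.

```bash
python3 -m handwheel '[[-0.022,-0.012,0.01,0.104,-0.162,-0.272,0],[-0.022,-0.012,0.01,0.104,-0.162,-0.272,1],[-0.022,-0.012,0.01,0.104,-0.162,-0.272,1],[-0.022,-0.012,0.01,0.104,-0.162,-0.272,1],[-0.022,-0.012,0.01,0.104,-0.162,-0.272,1]]' >/dev/null; python3 -m handwheel '[[-0.022,-0.012,0.01,0.104,-0.162,-0.272,1],[-0.022,-0.012,0.01,0.104,-0.162,-0.272,1],[-0.022,-0.012,0.01,0.104,-0.162,-0.272,1],[-0.022,-0.012,0.01,0.104,-0.162,-0.272,1],[-0.022,-0.012,0.01,0.104,-0.162,-0.272,1]]' >/dev/null;python3 -m handwheel '[[-0.022,-0.012,0.01,0.104,-0.162,-0.272,1],[-0.022,-0.012,0.01,0.104,-0.162,-0.272,1],[-0.022,-0.012,0.01,0.104,-0.162,-0.272,1],[-0.022,-0.012,0.01,0.104,-0.162,-0.272,1],[-0.022,-0.012,0.01,0.104,-0.162,-0.272,1]]' >/dev/null; python3 -m handwheel '[[-0.022,-0.012,0,0.104,-0.162,-0.272,1],[-0.022,-0.012,0,0.104,-0.162,-0.272,1],[-0.022,-0.012,0,0.104,-0.162,-0.272,1],[-0.022,-0.012,0,0.104,-0.162,-0.272,1],[-0.022,-0.012,0,0.104,-0.162,-0.272,1]]'
python3 - <<'E'
from h import *
t=lambda x,y:(350+(x+.5)/5-.5,190+(y+.5)/5-.5)
a=onz("top",*t(210,180),.0788+.0339+.0028);b=onz("top",*t(248,295),.0788-.0339+.0028)
d=a-b;print(a,b,(a+b)/2,np.linalg.norm(d)*1e3,np.degrees(np.arctan2(d[1],d[0])))
E
python3 st.py .442 -.377 .128 180 -45 31.6
```

```text
time: 12.17
ee_pos: [0.4401, -0.3576, 0.2737]
eef_rot: [-179.3, -45.0, 31.4]
contact_force: [0.1, 0.5, -1.4]
gripper_width: 0.0855
finger_force: 0.0
[ 0.51250748 -0.33483812  0.1155    ] [ 0.45518158 -0.37111962  0.0477    ] [ 0.48384453 -0.35297887  0.0816    ] 95.91374286946441 32.32967243623124
t 12.1667 j [-60.7  20.3   1.3  74.1  44.9  86.4] pos [ 0.4401 -0.3576  0.2737] rot [-179.3  -45.    31.4] w 0.0855
shift [ 0.0019 -0.0194 -0.1457] turn [-0.0044 -0.0032 -0.0031]
```

```bash
python3 -m handwheel '[[0.011,-0.014,-0.04,-0.004,-0.003,-0.001,1],[0.011,-0.014,-0.08,-0.004,-0.003,-0.001,1],[0.011,-0.014,-0.12,-0.004,-0.003,-0.001,1],[0.011,-0.014,-0.15,-0.004,-0.003,-0.001,1],[0.011,-0.014,-0.15,-0.004,-0.003,-0.001,1]]'; python3 -m handwheel '[[0,0,-0.005,0,0,0,1],[0,0,-0.005,0,0,0,1],[0,0,-0.005,0,0,0,1],[0,0,-0.005,0,0,0,1],[0,0,-0.005,0,0,0,1]]';python3 st.py .4934 -.3458 .0689 180 -45 31.8
```

```text
time: 12.58
ee_pos: [0.452, -0.3699, 0.1195]
eef_rot: [-179.5, -44.8, 31.8]
contact_force: [-1.2, 0.4, -1.0]
gripper_width: 0.0853
finger_force: 0.0
time: 13.0
ee_pos: [0.4538, -0.3753, 0.1242]
eef_rot: [179.1, -45.0, 32.5]
contact_force: [0.5, -0.0, 0.1]
gripper_width: 0.0855
finger_force: 0.0
t 13.0 j [-60.4  29.9  -8.1  53.7  45.   86.8] pos [ 0.4538 -0.3753  0.1242] rot [179.1 -45.   32.5] w 0.0855
shift [ 0.0396  0.0295 -0.0553] turn [ 0.0055  0.0041 -0.0006]
```

```bash
python3 -m handwheel '[[0.01,0.0075,-0.014,0.004,0.003,0,1],[0.02,0.015,-0.028,0.004,0.003,0,1],[0.025,0.019,-0.035,0.004,0.003,0,1],[0.03,0.022,-0.042,0.004,0.003,0,1],[0.03,0.022,-0.042,0.004,0.003,0,1]]'; python3 -m handwheel '[[0,0,0,0,0,0,1],[0,0,0,0,0,0,1],[0,0,0,0,0,0,1],[0,0,0,0,0,0,1],[0,0,0,0,0,0,1]]';python3 st.py .4934 -.3458 .0689 180 -45 31.8
```

```text
time: 13.42
ee_pos: [0.4833, -0.3513, 0.08]
eef_rot: [-179.9, -45.0, 31.8]
contact_force: [-0.6, 1.0, -0.1]
gripper_width: 0.0853
finger_force: 0.0
time: 13.83
ee_pos: [0.483, -0.3528, 0.0808]
eef_rot: [-180.0, -45.0, 31.8]
contact_force: [0.5, -1.0, 0.5]
gripper_width: 0.0855
finger_force: 0.0
t 13.8333 j [-56.6  32.4 -11.6  44.4  45.   92.3] pos [ 0.483  -0.3528  0.0808] rot [-180.   -45.    31.8] w 0.0855
shift [ 0.0104  0.007  -0.0119] turn [-0.0002  0.0003  0.0001]
```

Settled, no contact. Final approach and close.

```bash
python3 -m handwheel '[[0.003,0.002,-0.004,0,0,0,1],[0.006,0.004,-0.008,0,0,0,1],[0.0104,0.007,-0.0119,0,0,0,1],[0.0104,0.007,-0.0119,0,0,0,1],[0.0104,0.007,-0.0119,0,0,0,1]]';  python3 -m handwheel '[[0,0,0,0,0,0,0.45],[0,0,0,0,0,0,0.3],[0,0,0,0,0,0,0.2],[0,0,0,0,0,0,0.1],[0,0,0,0,0,0,0]]' 20; python3 -m handwheel '[[0,0,0,0,0,0,-0.2],[0,0,0,0,0,0,-0.5],[0,0,0,0,0,0,-1],[0,0,0,0,0,0,-1],[0,0,0,0,0,0,-1]]' 60;python3 st.py .4934 -.3458 .0689 180 -45 31.8
```

```text
time: 14.25
ee_pos: [0.4936, -0.3443, 0.0677]
eef_rot: [-179.8, -45.0, 31.7]
contact_force: [0.1, -0.7, 0.1]
gripper_width: 0.0857
finger_force: 0.0
time: 14.67
ee_pos: [0.4935, -0.3456, 0.0686]
eef_rot: [-180.0, -45.0, 31.8]
contact_force: [-0.3, -0.7, 0.6]
gripper_width: 0.0496
finger_force: 21.9
time: 15.08
ee_pos: [0.4935, -0.3456, 0.0686]
eef_rot: [-180.0, -45.0, 31.8]
contact_force: [-3.6, -1.5, 3.8]
gripper_width: 0.049
finger_force: 61.5
t 15.0833 j [-55.3  33.2 -12.5  41.4  45.   94.1] pos [ 0.4935 -0.3456  0.0686] rot [-180.   -45.    31.8] w 0.049
shift [-0.0001 -0.0002  0.0003] turn [-0.0004  0.0001  0.    ]
```

```bash
python3 -m handwheel '[[-0.004,-0.0025,0.005,0,0,0,-1],[-0.012,-0.0075,0.014,0,0,0,-1],[-0.02,-0.0125,0.024,0,0,0,-1],[-0.03,-0.0185,0.035,0,0,0,-1],[-0.03,-0.0185,0.045,0,0,0,-1]]' 60; python3 -m handwheel '[[0,0,0.03,-0.132,0.2125,0,-1],[0,0,0.06,-0.132,0.2125,0,-1],[0,0,0.09,-0.132,0.2125,0,-1],[0,0,0.1,-0.132,0.2125,0,-1],[0,0,0.1,-0.132,0.2125,0,-1]]' ; python3 -m handwheel '[[0.044,0.168,0,-0.132,0.2125,0,-1],[0.044,0.168,0,-0.132,0.2125,0,-1],[0.044,0.168,0,-0.132,0.2125,0,-1],[0.044,0.168,0,-0.132,0.2125,0,-1],[0.044,0.168,0,-0.132,0.2125,0,-1]]' ;python3 -m handwheel '[[0.044,0.168,0,0,0,-0.25,-1],[0.044,0.168,0,0,0,-0.25,-1],[0.044,0.168,0,0,0,-0.25,-1],[0.044,0.168,0,0,0,-0.25,-1],[0.044,0.168,0,0,0,-0.25,-1]]' ; python3 -m handwheel '[[0,0,0,0,0,0,-1],[0,0,0,0,0,0,-1],[0,0,0,0,0,0,-1],[0,0,0,0,0,0,-1],[0,0,0,0,0,0,-1]]' ;python3 st.py .5515 -.028 .11 180 0 9.3
```

```text
time: 15.5
ee_pos: [0.4621, -0.3643, 0.1131]
eef_rot: [-179.7, -45.0, 31.6]
contact_force: [0.0, -0.4, -1.2]
gripper_width: 0.0486
finger_force: 62.5
time: 15.92
ee_pos: [0.4672, -0.364, 0.2192]
eef_rot: [179.4, -22.6, 32.3]
contact_force: [-0.6, -1.0, -1.5]
gripper_width: 0.049
finger_force: 62.5
time: 16.33
ee_pos: [0.5084, -0.1883, 0.2106]
eef_rot: [-179.6, 0.0, 32.3]
contact_force: [-0.9, -1.0, -1.9]
gripper_width: 0.0484
finger_force: 62.5
time: 16.75
ee_pos: [0.5506, -0.0237, 0.2105]
eef_rot: [-179.7, 0.2, 9.4]
contact_force: [0.4, -0.9, -1.4]
gripper_width: 0.0485
finger_force: 62.6
time: 17.17
ee_pos: [0.551, -0.0291, 0.2128]
eef_rot: [-180.0, 0.1, 9.2]
contact_force: [-0.6, -0.5, -1.9]
gripper_width: 0.0486
finger_force: 62.6
t 17.1667 j [ -3.   20.4   5.4  75.1   0.  167.8] pos [ 0.551  -0.0291  0.2128] rot [-1.8e+02  1.0e-01  9.2e+00] w 0.0486
shift [ 0.0005  0.0011 -0.1028] turn [-0.0004 -0.0007  0.0016]
```

```bash
python3 -m handwheel '[[0.0005,0.001,-0.03,0,0,0,-1],[0.0005,0.001,-0.06,0,0,0,-1],[0.0005,0.001,-0.09,0,0,0,-1],[0.0005,0.001,-0.12,0,0,0,-1],[0.0005,0.001,-0.135,0,0,0,-1]]';python3 -m handwheel '[[0,0,0,0,0,0,-1],[0,0,0,0,0,0,-1],[0,0,0,0,0,0,-1],[0,0,0,0,0,0,-1],[0,0,0,0,0,0,-1]]' >/dev/null;python3 st.py .5515 -.028 .075 180 0 9.3
python3 - <<'E'
from h import *
from scipy.spatial.transform import Rotation as Ro
ims={n:r.get_image(n) for n in("scene","top")}
S,T=ims["scene"],ims["top"]
for n in ims:np.save(f"pics/{n}5.npy",ims[n])
cs=[]
o=r.get_obs();p=o["ee_pos"];R=Ro.from_euler("xyz",o["eef_rot"],degrees=True).as_matrix()
for n,(x,y) in(("top",(235,165)),("scene",(225,165))):
    cs.append(cv2.resize(ims[n][y:y+80,x:x+80],None,fx=5,fy=5,interpolation=cv2.INTER_CUBIC))
    for lab,P in([("hole%+d"%s,p+R@[s*.048,0,-.018]) for s in(1,-1)]+[("corner%+d%+d"%(s,q),p+R@[s*.065,q*.025,-.018]) for s in(1,-1) for q in(1,-1)]):
        u=proj(n,P);print(n,lab,((u-[x,y]+.5)*5-.5).round(1),P.round(4))
cv2.imwrite("pics/c8.png",np.hstack(cs)[:,:,::-1])
E
```

```text
time: 17.58
ee_pos: [0.5493, -0.0278, 0.0746]
eef_rot: [-179.9, 0.3, 9.2]
contact_force: [-0.3, -0.1, -1.3]
gripper_width: 0.0485
finger_force: 62.6
t 18.0 j [ -2.8  26.4  -6.4  57.    0.  167.9] pos [ 0.5534 -0.027   0.0802] rot [180.   -0.2   9.3] w 0.0488
shift [-0.0019 -0.001  -0.0052] turn [-0.0002  0.0023  0.0003]
top hole+1 [183.9 132.8] [ 0.6002 -0.0191  0.0977]
top hole-1 [210.3 311. ] [ 0.5055 -0.0346  0.0975]
top corner+1+1 [225.7  94.8] [ 0.621  -0.041   0.0978]
top corner+1-1 [132.8 108.1] [0.613  0.0083 0.0978]
top corner-1+1 [261.8 336. ] [ 0.4927 -0.062   0.0975]
top corner-1-1 [168.1 349.6] [ 0.4847 -0.0126  0.0975]
scene hole+1 [270.4 255.3] [ 0.6002 -0.0191  0.0977]
scene hole-1 [136.9 134.2] [ 0.5055 -0.0346  0.0975]
scene corner+1+1 [257.5 308.8] [ 0.621  -0.041   0.0978]
scene corner+1-1 [331.7 246.8] [0.613  0.0083 0.0978]
scene corner-1+1 [ 76.8 142.3] [ 0.4927 -0.062   0.0975]
scene corner-1-1 [150.8  85.1] [ 0.4847 -0.0126  0.0975]
```

View pics/c8.png

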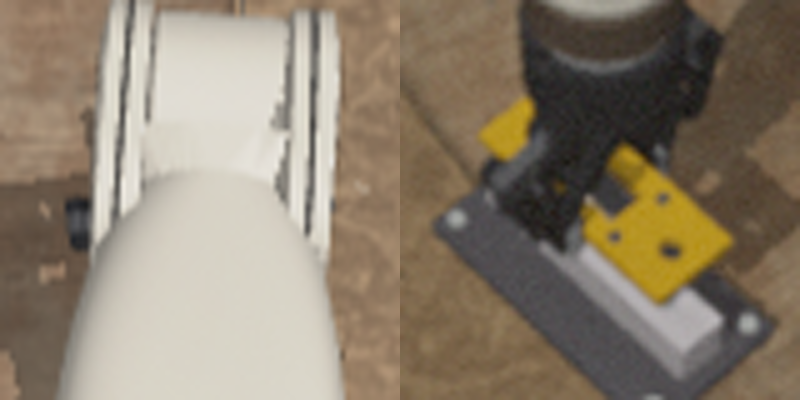

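The template is held flat over the jig, and the near hole shows at scene crop (271,250), about 1 px from where predicted. I compare it with the jig in the same camera.

```bash
python3 st.py .552 -.028 .075 180 0 9.3; python3 - <<'E'
from h import *
c=lambda x,y:(225+(x+.5)/5-.5,165+(y+.5)/5-.5)
S=np.load("pics/scene5.npy")[165:245,225:305]
for z in(.0977,.100,.102):
    q=[onz("scene",*c(*a),z)[:2] for a in((271,250),(262,302),(334,238),(80,132))]
    ctr=q[0]-.048*np.array([.987,.1616])
    m=(q[2]+q[3])/2
    print(z,"hole",q[0].round(4),"->ctr",ctr.round(4),"diag ctr",m.round(4),"diag mm",np.linalg.norm(q[2]-q[3])*1e3,"end mm",np.linalg.norm(q[1]-q[2])*1e3)
# jig screws from same picture
for a in((57,218),(349,323)):print("jig scr",onz("scene",*c(*a),.013).round(4))
s=lambda x,y:(225+(x+.5)/5-.5,180+(y+.5)/5-.5)
S0=np.load("pics/scene0.npy");
for a in((138,97),(267,215)):print("pin mid z.057",onz("scene",*s(*a),.057).round(4))
E
```

```text
t 18.1 j [ -2.8  26.4  -6.5  57.    0.  167.9] pos [ 0.5529 -0.0268  0.0796] rot [-1.8e+02 -1.0e-01  9.3e+00] w 0.0488
shift [-0.0009 -0.0012 -0.0046] turn [-0.0003  0.0016  0.0002]
0.0977 hole [ 0.5979 -0.0171] ->ctr [ 0.5505 -0.0249] diag ctr [ 0.5491 -0.0227] diag mm 139.54749604132502 end mm 50.2062071084775
0.1 hole [ 0.599  -0.0179] ->ctr [ 0.5516 -0.0257] diag ctr [ 0.5502 -0.0234] diag mm 139.23603268682132 end mm 50.094149249135526
0.102 hole [ 0.5999 -0.0186] ->ctr [ 0.5525 -0.0264] diag ctr [ 0.5513 -0.0241] diag mm 138.96519498725274 end mm 49.99670763231645
jig scr [ 0.4793 -0.0706  0.013 ]
jig scr [0.6171 0.0207 0.013 ]
pin mid z.057 [ 0.5028 -0.0334  0.057 ]
pin mid z.057 [ 0.597  -0.0179  0.057 ]
```

Both cameras say shift about (-1, -1.3) mm. I lower stepwise.

```bash
python3 -m handwheel '[[-0.001,-0.0013,-0.005,0,0,0,-1],[-0.001,-0.0013,-0.01,0,0,0,-1],[-0.001,-0.0013,-0.015,0,0,0,-1],[-0.001,-0.0013,-0.02,0,0,0,-1],[-0.001,-0.0013,-0.02,0,0,0,-1]]'; python3 -m handwheel '[[0,0,-0.002,0,0,0,-1],[0,0,-0.004,0,0,0,-1],[0,0,-0.006,0,0,0,-1],[0,0,-0.008,0,0,0,-1],[0,0,-0.008,0,0,0,-1]]'; python3 st.py .552 -.0282 .035 180 0 9.3
```

```text
time: 18.52
ee_pos: [0.5498, -0.0279, 0.0566]
eef_rot: [-179.9, 0.2, 9.3]
contact_force: [0.2, 0.2, -2.3]
gripper_width: 0.0485
finger_force: 62.6
time: 18.93
ee_pos: [0.5507, -0.028, 0.0499]
eef_rot: [-180.0, 0.0, 9.3]
contact_force: [0.3, 0.2, -1.5]
gripper_width: 0.049
finger_force: 62.6
t 18.9333 j [ -2.9  28.3  -8.6  53.2   0.  167.8] pos [ 0.5507 -0.028   0.0499] rot [-180.     0.     9.3] w 0.049
shift [ 0.0013 -0.0002 -0.0149] turn [-0.0003 -0.0005  0.0001]
```

```bash
python3 -m handwheel '[[0.0005,0,-0.002,0,0,0,-1],[0.0005,0,-0.004,0,0,0,-1],[0.0005,0,-0.006,0,0,0,-1],[0.0005,0,-0.008,0,0,0,-1],[0.0005,0,-0.009,0,0,0,-1]]'; python3 -m handwheel '[[0,0,-0.001,0,0,0,-1],[0,0,-0.002,0,0,0,-1],[0,0,-0.003,0,0,0,-1],[0,0,-0.004,0,0,0,-1],[0,0,-0.004,0,0,0,-1]]'; python3 st.py .552 -.0282 .035 180 0 9.3
```

```text
time: 19.35
ee_pos: [0.5513, -0.028, 0.0409]
eef_rot: [-180.0, 0.0, 9.3]
contact_force: [-0.6, 0.5, -1.0]
gripper_width: 0.049
finger_force: 62.6
time: 19.77
ee_pos: [0.5514, -0.028, 0.0371]
eef_rot: [-180.0, 0.0, 9.3]
contact_force: [-0.4, -0.5, -0.7]
gripper_width: 0.0488
finger_force: 62.6
t 19.7667 j [ -2.9  29.2  -9.3  51.6   0.  167.8] pos [ 0.5514 -0.028   0.0371] rot [-180.     0.     9.3] w 0.0488
shift [ 0.0006 -0.0002 -0.0021] turn [-0.0003 -0.0002  0.0001]
```

```bash
python3 -m handwheel '[[0,0,-0.0005,0,0,0,-1],[0,0,-0.001,0,0,0,-1],[0,0,-0.0015,0,0,0,-1],[0,0,-0.002,0,0,0,-1],[0,0,-0.002,0,0,0,-1]]'; python3 -m handwheel '[[0,0,-0.0005,0,0,0,-1],[0,0,-0.001,0,0,0,-1],[0,0,-0.001,0,0,0,-1],[0,0,-0.001,0,0,0,-1],[0,0,-0.001,0,0,0,-1]]'
```

```text
time: 20.18
ee_pos: [0.5514, -0.028, 0.0352]
eef_rot: [-180.0, 0.0, 9.3]
contact_force: [0.0, -0.4, -1.3]
gripper_width: 0.0489
finger_force: 62.6
time: 20.6
ee_pos: [0.5515, -0.0281, 0.0344]
eef_rot: [-180.0, -0.0, 9.3]
contact_force: [-0.4, 0.4, -1.1]
gripper_width: 0.049
finger_force: 62.7
```

```bash
python3 -m handwheel '[[0,0,-0.0005,0,0,0,-1],[0,0,-0.001,0,0,0,-1],[0,0,-0.0015,0,0,0,-1],[0,0,-0.0015,0,0,0,-1],[0,0,-0.0015,0,0,0,-1]]'; python3 -m handwheel '[[0,0,-0.0005,0,0,0,-1],[0,0,-0.001,0,0,0,-1],[0,0,-0.0015,0,0,0,-1],[0,0,-0.0015,0,0,0,-1],[0,0,-0.0015,0,0,0,-1]]'
```

```text
time: 21.02
ee_pos: [0.5516, -0.028, 0.034]
eef_rot: [-180.0, -0.0, 9.3]
contact_force: [-3.4, -0.3, 6.9]
gripper_width: 0.0489
finger_force: 63.4
time: 21.43
ee_pos: [0.5516, -0.028, 0.0339]
eef_rot: [-180.0, -0.1, 9.3]
contact_force: [-5.7, 0.4, 15.5]
gripper_width: 0.0486
finger_force: 64.2
```

It stops at TCP z 0.034, the expected seat height, so I relax the press and let go.

```bash
python3 -m handwheel '[[0,0,0.001,0,0,0,-1],[0,0,0.0015,0,0,0,-1],[0,0,0.0015,0,0,0,0.2],[0,0,0.0015,0,0,0,0.35],[0,0,0.0015,0,0,0,0.5]]' 20; python3 -m handwheel '[[0,0,0,0,0,0,0.7],[0,0,0,0,0,0,0.8],[0,0,0,0,0,0,0.8],[0,0,0,0,0,0,0.8],[0,0,0,0,0,0,0.8]]'; python3 -m handwheel '[[0,0,0.01,0,0,0,0.8],[0,0,0.025,0,0,0,0.8],[0,0,0.045,0,0,0,0.8],[0,0,0.07,0,0,0,0.8],[0,0,0.1,0,0,0,0.8]]'; python3 -m handwheel '[[0,0.04,0.03,0,0,0,0.8],[0,0.08,0.06,0,0,0,0.8],[-0.02,0.12,0.09,0,0,0,0.8],[-0.06,0.15,0.1,0,0,0,0.8],[-0.1,0.15,0.1,0,0,0,0.8]]'; python3 -m handwheel '[[-0.04,0.02,0,0,0,0,0.8],[-0.08,0.04,0,0,0,0,0.8],[-0.12,0.06,0,0,0,0,0.8],[-0.12,0.06,0,0,0,0,0.8],[-0.12,0.06,0,0,0,0,0.8]]'; python3 - <<'E'
from h import *
ims={n:r.get_image(n) for n in("scene","top")}
for n in ims:np.save(f"pics/{n}6.npy",ims[n])
for n,(x,y) in(("top",(235,165)),("scene",(225,165))):
    w=ims[n][y:y+85,x:x+85];m=cv2.inRange(cv2.cvtColor(w,cv2.COLOR_RGB2HSV),(15,110,50),(32,255,255))
    cs=cv2.findContours(m,cv2.RETR_EXTERNAL,cv2.CHAIN_APPROX_NONE)[0]
    c=max(cs,key=cv2.contourArea);b=cv2.boxPoints(cv2.minAreaRect(c))+[x,y]
    ex=c[:,0,:]+[x,y]
    if n=="scene": # silhouette extremes instead of a rectangle
        b=np.array([ex[ex[:,0].argmin()],ex[ex[:,1].argmin()],ex[ex[:,0].argmax()],ex[ex[:,1].argmax()]])
    P=np.array([onz(n,*p,.053) for p in b])
    print(n,b.round(1).tolist(),"ctr",P.mean(0).round(4),"sides",[round(1e3*np.linalg.norm(P[i]-P[i-1]),1) for i in range(4)],"yaw",[round(float(np.degrees(np.arctan2(*(P[i]-P[i-1])[1::-1]))),1) for i in range(4)])
for n in ims:
    a=np.load(f"pics/{n}0.npy").astype(int);d=cv2.medianBlur(np.abs(ims[n].astype(int)-a).max(2).astype(np.uint8),5)
    for nm,W in(("spool",(.69,-.17)),):pass
    R={"top":{"spool":(330,130,22,22),"tape":(316,270,26,26),"carton":(208,106,42,32)},"scene":{"spool":(235,303,28,30),"tape":(163,178,30,30),"carton":(343,243,48,48)}}[n]
    for k,(x,y,w,h) in R.items():print(n,k,"changed px",int((d[y:y+h,x:x+w]>40).sum()))
print(r.get_obs()["ee_pos"])
E
```

```text
time: 21.85
ee_pos: [0.5516, -0.028, 0.0325]
eef_rot: [-180.0, -0.0, 9.3]
contact_force: [-0.2, -0.5, 0.7]
gripper_width: 0.0637
finger_force: 0.0
time: 22.27
ee_pos: [0.5515, -0.028, 0.0327]
eef_rot: [-180.0, 0.0, 9.3]
contact_force: [0.2, -0.9, -0.7]
gripper_width: 0.0768
finger_force: 0.0
time: 22.68
ee_pos: [0.5503, -0.028, 0.1333]
eef_rot: [-179.9, 0.1, 9.3]
contact_force: [0.4, 1.3, 0.7]
gripper_width: 0.0764
finger_force: 0.0
time: 23.1
ee_pos: [0.4822, 0.097, 0.2314]
eef_rot: [-179.1, -0.4, 10.9]
contact_force: [0.5, -0.1, 0.3]
gripper_width: 0.0769
finger_force: 0.0
time: 23.52
ee_pos: [0.3723, 0.0998, 0.229]
eef_rot: [-177.4, 0.0, 13.1]
contact_force: [-0.4, 0.1, -0.4]
gripper_width: 0.0768
finger_force: 0.0
top [[261.6, 189.1], [279.9, 186.4], [286.7, 233.8], [268.3, 236.4]] ctr [ 0.551 -0.028  0.053] sides [np.float64(131.2), np.float64(50.9), np.float64(131.3), np.float64(50.4)] yaw [9.1, -80.8, -171.1, 99.1]
scene [[240, 200], [253, 190], [289, 223], [275, 234]] ctr [ 0.5483 -0.0276  0.053 ] sides [np.float64(133.3), np.float64(45.1), np.float64(134.6), np.float64(47.1)] yaw [-171.9, 98.9, 9.0, -82.7]
scene spool changed px 0
scene tape changed px 0
scene carton changed px 0
top spool changed px 0
top tape changed px 0
top carton changed px 0
[0.37425145 0.09998232 0.22900082]
```

The top view measures the template at 131 x 51 mm at seat height, yaw 9.1°, centred on the jig. The bystanders show no change and the arm is clear.

```bash
python3 -m handwheel '[[0,0,0,0,0,0,0.8],[0,0,0,0,0,0,0.8],[0,0,0,0,0,0,0.8],[0,0,0,0,0,0,0.8],[0,0,0,0,0,0,0.8]]' && python3 -c "
from rig import r
print(r.sign_off())"
```

```text
time: 24.03
ee_pos: [0.3749, 0.0999, 0.2278]
eef_rot: [-177.4, 0.1, 13.0]
contact_force: [-0.4, -0.3, -0.3]
gripper_width: 0.0768
finger_force: 0.0
the job is handed in; nothing more can be done
None
```

The template was lifted out through the port, laid on the rest against the lip and released, then retaken across its width and seated flat over both jig pins; it was let go and handed in at 24 s, with the reel, tape measure and carton unmoved and no verdict returned at hand-in.

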